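Feed a module through the swing flap of the discharge chute

ROBOT

A 7-joint arm with a two-finger parallel gripper is mounted at the origin on the work surface; the furniture and walls round the work are solid. World frame = base frame: x ahead of the robot, y to its left, z up, the work surface at z = 0. Lengths are in m, angles in rad, forces in N, time in s.
With the tool pointing down it reaches from about 0.4 to 0.75 m from the base axis. Payload 19.5 kg.
Tool frame: the origin (TCP) lies on the centre line of the jaws, within the pads' length; the fingertips stand 8 mm ahead of it and the grasp point (between the pads) lies 11 mm behind it; z points along the fingers, y is the line along which they close (so a half turn about z gives the same grasp; the last joint's range is limited). The gripper opens to 85 mm and grips with 20 to 120 N. Pads are 22 mm wide; open, the fingers measure 114 mm over their backs; the gripper's body (76 mm by 85 mm) begins 54 mm behind the grasp point. The pads swing forward as they close: fully open they stand 13 mm farther back than shut.
Start: joints at [-1.243, 0.707, -0.028, 1.485, 0.022, 0.951, -0.075], TCP at [0.208, 0.536, 0.239] pointing down, gripper open.
Joint ranges: [-2.71, 2.71], [-0.32, 2.16], [-1.57, 1.52], [0, 2.45], [-1.46, 4.6], [0, 2.02], [-2.83, 2.83]. Speed limits (rad/s): [1.89, 1.89, 2.57, 2.57, 3.01, 3.01, 3.01].

INTERFACE

Orientations are given as a rotation vector (axis times angle).
In Python, from bench import monitor, imaging, manip gives the robot as it stands. The module is installed in compiled form; this text tells all that it offers.
- The arm moves only by the tool arm_command, never from a script. Its argument "targets" is a list of rows, each a list of 7 numbers: the closure in counts, from 0 (fully open) to 255 (shut), then the shift along the tool's x, y, z in cm, then the turn, a rotation vector about the tool's x, y, z in degrees. In form: [[gripper, dx, dy, dz, wx, wy, wz], ...]. A call has 1 to 5 rows; each row is the pose to reach, as a shift and turn from the pose commanded when the call began, along the tool's axes at that moment; what a row does not reach only later rows make up. A row lasts 1/8 s, in which the tool goes at most 62.5 mm and 10.7 degrees, less where a joint would pass 70% of its speed; a pose out of reach is approached as far as the arm can. A call with a gripper value outside its range is refused whole. The fingers move at their own pace and stop on an object; "grip_force" is the grip in N (left out, the last holds). Time passes only in rows, so rows that repeat a pose let the fingers close. It gives the time, the measured TCP pose, the force, the opening and the grip force at its end, in the units of the state.
- monitor.read_state(): the state, without advancing time (a new reading comes with each control period).
- imaging.read_camera(name): name is "side" or "top"; returns the picture (480x640x3 uint8, red, green, blue); there is no depth.
- imaging.camera_params(name): a dict with "fx", "fy", "cx", "cy" (pixels), "cam_to_world" (4x4, takes a point from camera to world coordinates). Camera axes: x right, y up, looking along -z (the intrinsics and any distortion apply to the point x, -y, -z); pixel columns grow to the right and rows downward; lengths in m; the calibration is good to about 2 mm. A picture is of the moment at which its call begins. camera_params takes no time and is no camera call.
- manip.close_job(): hands the job in; it is judged then, once.
The state is a dict: "time": time; "q": joint angles; "qvel": joint speeds; "tau": joint torques, N m; "tool_pos": TCP position; "tool_rot": TCP orientation; "contact_force": force on the tool from outside, world axes, zero at the start; "ft_torque": the same for the moment, N m; "grip_width": finger opening in m; "finger_force": force on a finger pad.
Only numpy, scipy, OpenCV 4.12 (cv2) and the standard library are available. Lean on these libraries where they do the work, as an engineer would, in place of code of your own. Each camera call takes 0.05 s, during which the arm holds its last target. There are 200 camera calls.

TASK

A red control module waits on the infeed table of the discharge chute. Without gripping or lifting it, push it gently with the fingertips, square into the mouth and on through the hanging flap, until it tips over the edge behind and slides down against the rubber end stop; then draw the hand back so that the flap falls shut behind it. Leave the other things round the chute where they are.

Things in the scene. Friction and masses are not known exactly. Their poses are not given: they have to be found in the camera images.
- chute: The discharge chute, fixed on the trolley: grey sheet metal on an aluminium frame, 420 mm long. Origin on the trolley top, below the flap's hinge rod, on the centre line; x is the level feed direction (from infeed table to end stop), y to the left of it, z up. Slide at the far end: 98 mm wide, falls at 30 degrees to an end stop 51 mm high with a rubber face.
- table (a point): Middle of the infeed table's open rear edge, on the table: chute x -228, y 0, 105 mm above the trolley top. The level grey table (ordinary friction) runs from here to chute x -12 mm, 206 mm wide, side lips 8 mm high. Two polished wings, 34 mm high, run at 20 degrees to the feed direction from chute (x -82, y +-74) to (x -12, y +-48 mm) and funnel a part into the mouth.
- mouth (a point): Middle of the mouth's floor, below the hinge rod: chute x 0, y 0, 105 mm above the trolley top; axes as the chute. The mouth is 98 mm wide between two cheek plates (chute x -12 to 54 mm, reaching 105 mm above the table). The hinge rod, 8 mm thick, crosses it 94 mm above the table at chute x 0. The flap hangs from it.
- edge (a point): Middle of the edge behind the flap, chute x 25, y 0, 105 mm up: a slippery white liner runs level to here, then falls away. The module tips and slides down by itself once its middle is past this edge, when its rear face is about 9 mm short of the rod (chute x -9). Fingers leaned back 20 to 40 degrees from upright reach in under the rod.
- module: The red control module to be fed, on the infeed table: 68 mm long (its x), 82 mm wide (its y), 68 mm high, 0.18 to 0.37 kg, on two low runners along x. Origin at the centre of its underside, z up. Its x points along the chute's x within 0.35 rad at the start. Its faces are plain and upright from 8 to 39 mm above its underside, set back 3 mm above that.
- flap (a joint): Angle of the gravity flap in rad: 0 hangs upright against its stop and closes the mouth, grows as the lower edge swings inwards (chute +x), 1.45 at most. Steel plate 92 mm wide and 89 mm long on the hinge rod, 0.06 kg, no spring: it gives way to well under 1 N and falls shut by its own weight.
- flap_edge (a point): Middle of the lower edge of the flap; hangs 5 mm above the table level when shut.
- rest (a point): Where the middle of the module's underside lies once it rests against the end stop: on the slide, at chute x 143, y 0 mm and 37 mm above the trolley top.
- spare_module: Another red control module like the first, standing on the trolley top beside the slide; not to be moved.
- screw_cup: White round cup with small screws, 63 mm across, 33 mm high, on the trolley top beside the slide; not to be moved. Origin at the centre of its underside.
- side_cutters: Small side cutters with red handles, 122 x 40 x 10 mm, lying on the trolley top beside the chute; not to be moved. Origin at the centre of the underside.
Things that resemble listed ones, but are neither listed nor needed, are in the scene too. What is shaped like the module but brown or yellow is not meant.

How it is judged:
On the way, in this order (a step that is already met when the one before it is completed fails the run):
1. the module has pushed the flap open and is in the mouth (value of joint flap above 0.5 rad and x of module in the frame of chute above -0.03 m and y of module in the frame of chute between -0.02 and 0.02 m), for 0.05 s.
2. the module has gone over the edge and down the slide (x of module in the frame of chute above 0.12 m), for 0.1 s.
At the end, for the whole second after the job is handed in: The module lies on the slide against the end stop (its underside's middle within 20 mm of the rest point, squarely in the slide to about 10 degrees, standing on its runners), at rest, and the flap hangs shut (below 0.06 rad) (distance between module and rest below 0.02 m and angle between the x axis of module and the y axis of chute, either way round above 1.4 rad and angle between module's own z axis and vertical below 0.65 rad and linear speed of module below 0.02 m/s and value of joint flap below 0.06 rad); the robot touches nothing.
It fails at once if the module is lifted more than 12 mm off the infeed table (z of module in the frame of chute above 0.117 m).
It fails at once if the module is squeezed or forced (fingers press on it with over 40 N) (contact force between the fingers and module above 40 N).
It fails at once if the module falls over (angle between module's own z axis and vertical above 0.9 rad).
It fails at once if the spare module, the screw cup or the side cutters are moved more than 20 mm (distance of any of spare_module, screw_cup, side_cutters from where it was at the start of the episode above 0.02 m).
It also fails if it takes over 64 s, if anything falls off the work surface, if the arm or the gripper's body presses on something with over 40 N, if the wrist force passes 120 N, or if a joint passes its speed limit or range.

## Working session

There is one attempt and no reset: what is moved stays moved. The work goes in short steps, Python scripts to look and compute and a tool call to move; the robot and the scene stay as the last step left them, time stands still between calls to the robot, and variables do not carry over. Pictures are saved under pics/ and viewed, at most 10 in all, crops included, and the job is handed in when it is done.

Besides the shell and the picture viewer there is one more tool, called after "Emit:" as name(argument=value, ...), one argument or row to a line, values as JSON. arm_command: Moves the arm, as the interface text tells. Its arguments: {"type":"object","properties":{"targets":{"type":"array","items":{"type":"array","items":{"type":"number"}}},"grip_force":{"type":"number"}},"required":["targets"]}

```bash
mkdir -p pics; python3 - <<'E'
from bench import monitor, imaging
import cv2, numpy as np
s=monitor.read_state(); print({k:np.round(v,3) for k,v in s.items()})
for n in("side","top"):
    im=imaging.read_camera(n); cv2.imwrite(f"pics/{n}0.png",im[:,:,::-1]); p=imaging.camera_params(n)
    print(n,{k:np.round(v,3) for k,v in p.items()})
E
```

```text
{'time': np.float64(0.0), 'q': array([-1.243,  0.707, -0.028,  1.485,  0.022,  0.951, -0.075]), 'qvel': array([-0.002,  0.001, -0.001, -0.003, -0.001, -0.   ,  0.001]), 'tau': array([-0.0000e+00, -8.8321e+01,  1.2340e+00, -2.3618e+01,  1.7000e-02,
        6.0000e-03, -0.0000e+00]), 'tool_pos': array([0.208, 0.536, 0.239]), 'tool_rot': array([-5.780e-01, -3.088e+00,  2.000e-03]), 'contact_force': array([-0.032,  0.492, -0.39 ]), 'ft_torque': array([-0.037,  0.014,  0.031]), 'finger_force': np.float64(0.0), 'grip_width': np.float64(0.085)}
side {'fx': np.float64(484.149), 'fy': np.float64(484.149), 'cx': np.float64(316.38), 'cy': np.float64(240.601), 'cam_to_world': array([[ 0.992,  0.077, -0.096,  0.416],
       [-0.123,  0.577, -0.807, -1.314],
       [-0.006,  0.813,  0.582,  1.026],
       [ 0.   ,  0.   ,  0.   ,  1.   ]])}
top {'fx': np.float64(482.298), 'fy': np.float64(482.298), 'cx': np.float64(316.351), 'cy': np.float64(241.257), 'cam_to_world': array([[ 0.04 ,  0.973, -0.229,  0.307],
       [-0.999,  0.038, -0.009, -0.113],
       [-0.   ,  0.229,  0.973,  1.23 ],
       [ 0.   ,  0.   ,  0.   ,  1.   ]])}
```

View pics/side0.png

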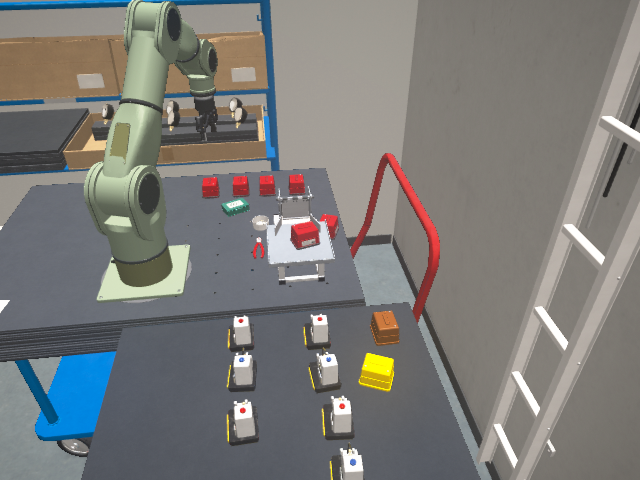

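View pics/top0.png

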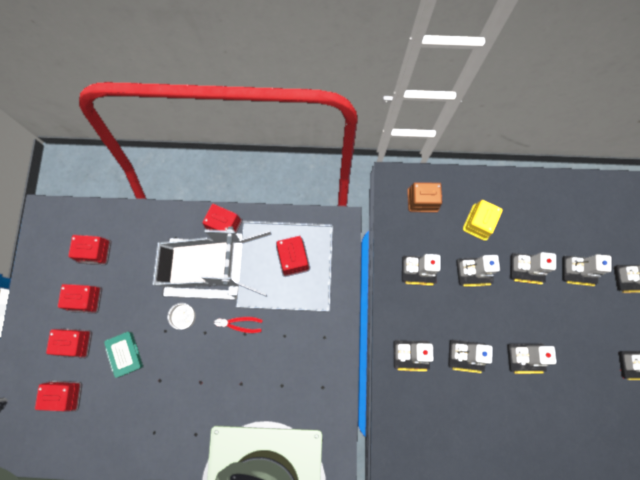

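The side view shows the grey infeed table at about (300,240), with the red module on it at (305,234). In the top view the module is at (292,255), the table's rear edge runs from (332,223) to (330,310), and the feed direction points left in the image (about world +y). The spare module is at (221,217), the cup at (181,316) and the cutters at (240,324).

```bash
cat > h.py <<'E'
import numpy as np, cv2
from bench import imaging, monitor
from scipy.spatial.transform import Rotation as R
def ray(n,u,v):
    p=imaging.camera_params(n); T=p["cam_to_world"]
    d=np.array([(u-p["cx"])/p["fx"],-(v-p["cy"])/p["fy"],-1.]); return T[:3,3],T[:3,:3]@d
def onz(n,u,v,z):
    o,d=ray(n,u,v); return (o+d*(z-o[2])/d[2])
def proj(n,P):
    p=imaging.camera_params(n); T=p["cam_to_world"]; c=T[:3,:3].T@(np.asarray(P)-T[:3,3])
    return np.array([p["cx"]+p["fx"]*c[0]/-c[2],p["cy"]-p["fy"]*c[1]/-c[2]])
def red(im):
    h=cv2.cvtColor(im,cv2.COLOR_RGB2HSV); return (((h[...,0]<8)|(h[...,0]>172))&(h[...,1]>150)&(h[...,2]>60)).astype(np.uint8)
E
python3 - <<'E'
from h import *
a=cv2.imread("pics/top0.png"); b=cv2.imread("pics/side0.png")
c=cv2.resize(a[200:335,145:345],None,fx=4,fy=4,interpolation=cv2.INTER_CUBIC); cv2.imwrite("pics/topc.png",c)
c=cv2.resize(b[170:290,240:360],None,fx=5,fy=5,interpolation=cv2.INTER_CUBIC); cv2.imwrite("pics/sidec.png",c)
m=red(a[:,:,::-1]); n,l,st,ce=cv2.connectedComponentsWithStats(m)
for i in range(1,n):
    if st[i,4]>300: print(st[i],ce[i])
E
```

```text
[  80   82  277  123 5437] [215.40150818 112.70627184]
[203 204  37  26 628] [220.26273885 218.17197452]
[ 69 235  40  28 867] [ 88.37024221 248.4106113 ]
[277 237  31  37 843] [292.29774614 255.10794781]
[ 58 285  41  26 909] [ 78.41144114 297.54785479]
[ 47 330  42  27 958] [ 67.56784969 342.69206681]
[  35  383   44   28 1069] [ 57.06922357 396.5434986 ]
```

View pics/topc.png

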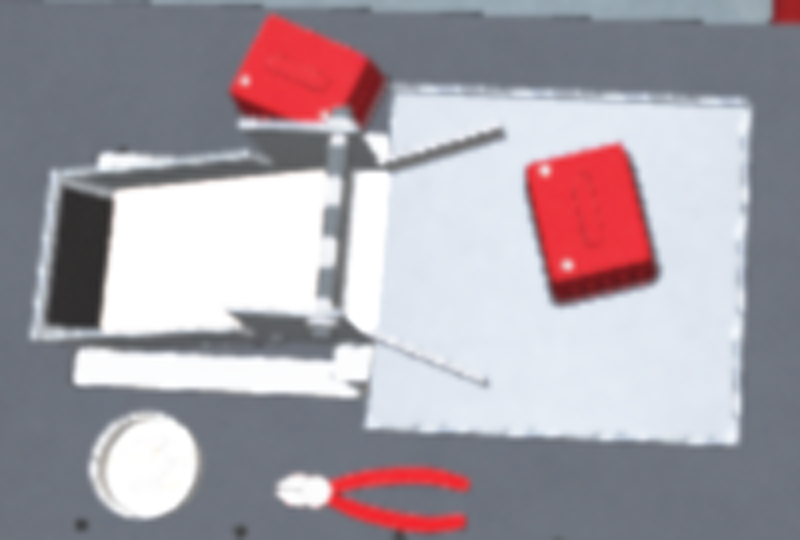

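View pics/sidec.png

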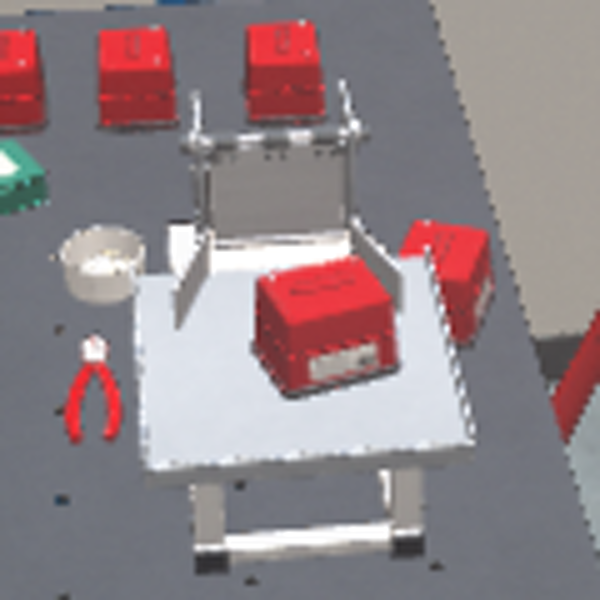

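The top crop shows the table corners at about (393,88), (750,103), (740,443) and (368,428) crop px. The module's top face corners are near (527,163), (622,146), (650,268) and (553,292), so it's yawed about 0.2 rad. The side crop shows the flap shut, the rod at row 140, and the module right of the centre line.

```bash
python3 - <<'E'
from h import *
f=lambda u,v:(145+u/4-.4,200+v/4-.4)
C={k:onz("top",*f(*p),.111) for k,p in dict(rt=(750,101),rb=(740,444),ft=(393,86),fb=(368,429)).items()}
for k,v in C.items(): print(k,v.round(4))
n=lambda a:np.linalg.norm(a)
print("width",n(C['rt']-C['rb']),n(C['ft']-C['fb']),"len",n(C['rt']-C['ft']),n(C['rb']-C['fb']))
rear=(C['rt']+C['rb'])/2; front=(C['ft']+C['fb'])/2
ex=front-rear; ex[2]=0; print("yaw side",np.arctan2(ex[1],ex[0]), "sides",[np.arctan2(*(C[b]-C[a])[[1,0]]) for a,b in(('rt','ft'),('rb','fb'))],'rear normal',np.arctan2(*(C['rb']-C['rt'])[[1,0]])+0, np.arctan2(*(C['fb']-C['ft'])[[1,0]]))
print("rear",rear,"front",front)
# rod ends (side view crop) at z=.199, top view crop
g=lambda u,v:(240+u/5-.4,170+v/5-.4)
print("rod top",onz("top",*f(341,118),.199),onz("top",*f(322,325),.199))
print("rod side",onz("side",*g(190,145),.199),onz("side",*g(362,131),.199))
print("side table rear",onz("side",*g(145,468),.109),onz("side",*g(475,440),.109))
M=[onz("top",*f(*p),.172) for p in((527,163),(622,146),(650,268),(553,292))]
for m in M: print("mod",m.round(4))
print([n(M[i]-M[i-1]).round(4) for i in range(4)],np.mean(M,0))
S=[onz("side",*g(*p),.172) for p in((256,277),(352,258),(396,298),(285,325))]
for m in S: print("mod side",m.round(4))
print(np.mean(S,0),[n(S[i]-S[i-1]).round(4) for i in range(4)])
E
```

```text
rt [ 0.6119 -0.1384  0.111 ]
rb [ 0.4071 -0.1392  0.111 ]
ft [0.6128 0.0766 0.111 ]
fb [0.4072 0.0758 0.111 ]
width 0.2048723514230478 0.20562682453345807 len 0.2149981815743032 0.21494182614546214
yaw side 1.5685736801406671 sides [np.float64(1.566819873480345), np.float64(1.5703279466306537)] rear normal -3.137584029807966 -3.1373328210276368
rear [ 0.50948823 -0.13876162  0.111     ] front [0.50996603 0.07620752 0.111     ]
rod top [0.56930525 0.08907195 0.199     ] [0.4539436  0.09000844 0.199     ]
rod side [0.4541036  0.08830073 0.199     ] [0.57017191 0.09130763 0.199     ]
side table rear [ 0.40844371 -0.14167417  0.109     ] [ 0.61270043 -0.14035333  0.109     ]
mod [ 0.5542 -0.0125  0.172 ]
mod [ 0.5661 -0.0656  0.172 ]
mod [ 0.4969 -0.0844  0.172 ]
mod [ 0.4813 -0.0313  0.172 ]
[np.float64(0.0753), np.float64(0.0544), np.float64(0.0718), np.float64(0.0554)] [ 0.52462014 -0.04844915  0.172     ]
mod side [ 0.4874 -0.0354  0.172 ]
mod side [ 0.5502 -0.0217  0.172 ]
mod side [ 0.5725 -0.0706  0.172 ]
mod side [ 0.5008 -0.0909  0.172 ]
[ 0.5277233 -0.0546384  0.172    ] [np.float64(0.0571), np.float64(0.0644), np.float64(0.0537), np.float64(0.0745)]
```

```bash
cat >> h.py <<'E'
# chute frame: x=world +y, y=world -x, origin world (0.511,0.089)
def tool(yaw,lean):  # yaw ccw rad from feed direction, fingers leaned back by lean
    return R.from_euler('z',yaw)*R.from_matrix(np.array([[0,1,0],[np.cos(lean),0,np.sin(lean)],[np.sin(lean),0,-np.cos(lean)]]))
def go(cur,P,Rt):
    p,r=cur; d=r.inv().apply(np.array(P)-p)*100; w=np.degrees((r.inv()*Rt).as_rotvec())
    print("shift cm",d.round(2),"turn deg",w.round(1)); return (np.array(P),Rt)
def cur():
    s=monitor.read_state(); return (s["tool_pos"],R.from_rotvec(s["tool_rot"]))
E
python3 - <<'E'
from h import *
c=cur()
c=go(c,[.47,.30,.36],tool(.45,0))
c=go(c,[.55,-.05,.36],tool(.24,0.3))
c=go(c,[.545,-.15,.22],tool(.24,.55))
c=go(c,[.5425,-.130,.131],tool(.24,.55))
E
```

```text
shift cm [-32.98 -12.53 -12.1 ] turn deg [-0.1  0.  43. ]
shift cm [-35.    -8.02   0.  ] turn deg [-1.8 17.1 11.9]
shift cm [-13.3   -2.86  10.54] turn deg [ 0.  14.3  0. ]
shift cm [-2.95  0.23  8.63] turn deg [0. 0. 0.]
```

Emit:
arm_command(
  targets=[
    [105, -6, -2, -6, 0, 0, 8],
    [105, -12, -5, -12, 0, 0, 16],
    [105, -18, -8, -12, 0, 0, 24],
    [105, -24, -10, -12, 0, 0, 33],
    [105, -33, -12.5, -12, 0, 0, 43],
  ],
)

```text
time: 0.72
tool_pos: [0.4105, 0.3478, 0.3562]
tool_rot: [1.676, 2.657, 0.001]
contact_force: [0.4, 1.5, 0.3]
grip_width: 0.0503
finger_force: 0.0
```

```bash
python3 - <<'E'
from h import *
s=monitor.read_state();print(s["time"],s["grip_width"],s["tool_pos"],s["q"].round(2))
c=cur()
c=go(c,[.55,-.05,.36],tool(.24,0.3))
E
```

```text
0.725 0.050279822212007545 [0.4104702  0.34780262 0.35622151] [-0.86  0.54  0.19  1.4  -0.1   1.2  -0.22]
shift cm [-41.91  -4.55  -0.4 ] turn deg [-1.7 17.1 11.7]
```

Emit:
arm_command(
  targets=[
    [105, -6, -0.5, 0, 0, 3, 2],
    [105, -12, -1, 0, 0, 6, 4],
    [105, -18, -2, 0, -1, 9, 7],
    [105, -24, -3, 0, -1, 13, 9],
    [105, -30, -4, 0, -1.7, 17, 11.7],
  ],
)

```text
time: 1.35
tool_pos: [0.5039, 0.0613, 0.3556]
tool_rot: [-1.781, -2.28, -0.268]
contact_force: [1.6, 1.0, -0.1]
grip_width: 0.0502
finger_force: 0.0
```

Emit:
arm_command(
  targets=[
    [105, 0, 0, 0, 0, 0, 0],
  ],
)

```text
time: 1.48
tool_pos: [0.5047, 0.0564, 0.3548]
tool_rot: [-1.795, -2.273, -0.264]
contact_force: [0.6, 1.5, -0.2]
grip_width: 0.0504
finger_force: 0.0
```

```bash
python3 - <<'E'
from h import *
c=cur();print(c[0],monitor.read_state()["q"].round(2))
c=go(c,[.545,-.16,.25],tool(.24,.55))
c=go(c,[.5425,-.130,.131],tool(.24,.55))
E
```

```text
[0.50467862 0.05638026 0.35480933] [-0.08  0.53  0.14  1.47 -0.37  1.25  0.41]
shift cm [-24.08  -1.07   3.62] turn deg [ 0.  14.6 -0.4]
shift cm [-3.69  0.47 11.7 ] turn deg [0. 0. 0.]
```

Emit:
arm_command(
  targets=[
    [105, -6, -0.3, 0.5, 0, 3, 0],
    [105, -12, -0.5, 1, 0, 6, 0],
    [105, -18, -0.8, 2, 0, 10, 0],
    [105, -24.1, -1.1, 3.6, 0, 14.6, -0.4],
    [105, -24.1, -1.1, 3.6, 0, 14.6, -0.4],
  ],
)

```text
time: 2.1
tool_pos: [0.545, -0.1571, 0.2458]
tool_rot: [-1.639, -2.099, -0.461]
contact_force: [0.0, 1.3, 0.4]
grip_width: 0.0502
finger_force: 0.0
```

Emit:
arm_command(
  targets=[
    [105, -1.5, 0.2, 4, 0, 0, 0],
    [105, -3, 0.4, 7, 0, 0, 0],
    [105, -3.5, 0.4, 9, 0, 0, 0],
    [105, -3.5, 0.4, 9, 0, 0, 0],
  ],
)

```text
time: 2.6
tool_pos: [0.5459, -0.134, 0.1554]
tool_rot: [-1.632, -2.109, -0.463]
contact_force: [0.5, -0.3, 0.6]
grip_width: 0.0502
finger_force: 0.0
```

```bash
python3 - <<'E'
from h import *
c=cur();print(c[0],monitor.read_state()["q"].round(2),monitor.read_state()["contact_force"])
c=go(c,[.5425,-.130,.131],tool(.24,.55))
for n,a in(("top",(225,295,215,345)),("side",(150,270,240,400))):
    im=imaging.read_camera(n); 
    if n=="top": im1=cv2.resize(im[200:320,200:360],None,fx=3,fy=3)
    else: im2=cv2.resize(im[160:280,230:390],None,fx=3,fy=3)
cv2.imwrite("pics/b.png",np.vstack([im1[:300],im2[:300]])[:,:,::-1])
E
```

```text
[ 0.54587851 -0.13395213  0.15540232] [ 0.39  0.98  0.04  1.31 -0.48  1.26  0.92] [ 0.46189229 -0.27917083  0.63452497]
shift cm [-0.88 -0.23  2.32] turn deg [-0.4 -0.1  0.7]
```

View pics/b.png

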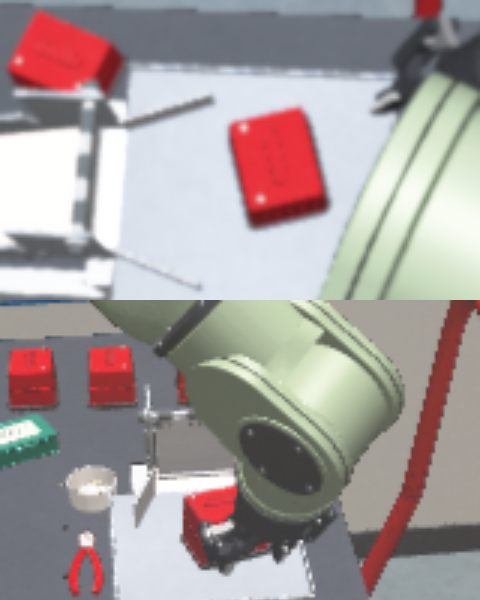

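The hand stands behind the module: the right fingertip is at about (385,100) in the top crop, roughly 4 cm behind the module's rear face at x 328. The module is unmoved and the flap shut. Next I go down and approach.

Emit:
arm_command(
  targets=[
    [105, -0.5, -0.2, 1.2, 0, 0, 0.4],
    [105, -0.9, -0.2, 2.4, 0, 0, 0.7],
    [105, -0.9, -0.2, 2.4, 0, 0, 0.7],
  ],
)

```text
time: 3.08
tool_pos: [0.5426, -0.1307, 0.1297]
tool_rot: [-1.646, -2.097, -0.46]
contact_force: [0.2, 0.1, 1.2]
grip_width: 0.0505
finger_force: 0.0
```

```bash
python3 - <<'E'
from h import *
c=cur();print(c[0],monitor.read_state()["contact_force"])
f=np.array([-np.sin(.24),np.cos(.24),0])
P=np.array([.5425,-.130,.131])
c=go(c,P+.02*f,tool(.24,.55)); c=go(c,P+.03*f,tool(.24,.55))
E
```

```text
[ 0.54257624 -0.13069784  0.12971383] [0.21843122 0.12507772 1.16263677]
shift cm [1.83 0.01 0.98] turn deg [-0.3 -0.1 -0.1]
shift cm [ 0.85 -0.    0.52] turn deg [0. 0. 0.]
```

Emit:
arm_command(
  targets=[
    [105, 0.42, 0, 0.2, 0, 0, 0],
    [105, 0.85, 0, 0.45, 0, 0, 0],
    [105, 1.27, 0, 0.7, 0, 0, 0],
    [105, 1.7, 0, 0.95, 0, 0, 0],
  ],
)

```text
time: 3.58
tool_pos: [0.5383, -0.1118, 0.1315]
tool_rot: [-1.646, -2.099, -0.461]
contact_force: [0.6, -0.1, 0.3]
grip_width: 0.0504
finger_force: 0.0
```

Emit:
arm_command(
  targets=[
    [105, 0.25, 0, 0.16, 0, 0, 0],
    [105, 0.5, 0, 0.31, 0, 0, 0],
    [105, 0.76, 0, 0.47, 0, 0, 0],
    [105, 1.02, 0, 0.62, 0, 0, 0],
  ],
)

```text
time: 4.08
tool_pos: [0.5354, -0.1004, 0.1314]
tool_rot: [-1.647, -2.098, -0.461]
contact_force: [0.9, 0.8, -0.8]
grip_width: 0.0501
finger_force: 0.0
```

Emit:
arm_command(
  targets=[
    [105, 0.25, 0, 0.16, 0, 0, 0],
    [105, 0.5, 0, 0.31, 0, 0, 0],
    [105, 0.76, 0, 0.47, 0, 0, 0],
    [105, 1.02, 0, 0.62, 0, 0, 0],
  ],
)

```text
time: 4.58
tool_pos: [0.5325, -0.0891, 0.1315]
tool_rot: [-1.647, -2.099, -0.46]
contact_force: [0.6, -1.8, -0.1]
grip_width: 0.0504
finger_force: 0.9
```

```bash
cat >> h.py <<'E'
def mod(save=None):  # module from top view red mask (top face + visible side)
    im=imaging.read_camera("top"); m=red(im); m[:, :225]=0; m[:232]=0;m[312:]=0; m[:,335:]=0
    if save: cv2.imwrite(save,cv2.resize(im[200:320,200:360],None,fx=4,fy=4)[:,:,::-1])
    n,l,st,ce=cv2.connectedComponentsWithStats(m); i=1+np.argmax(st[1:,4])
    q=np.argwhere(l==i)[:,::-1].astype(np.float32)
    (cx,cy),wh,a=cv2.minAreaRect(q)
    c=onz("top",cx,cy,.165); print("red",st[i],"rect",cx,cy,wh,a,"world",c.round(4))
E
python3 - <<'E'
from h import *
c=cur();print(c[0],monitor.read_state()["contact_force"])
mod("pics/c.png")
E
```

```text
[ 0.53250571 -0.08906369  0.13149822] [ 0.62251429 -1.7744216  -0.08597134]
red [276 237  28  37 771] rect 290.8461608886719 254.73074340820312 (33.92808532714844, 25.69120979309082) 78.69007110595703 world [ 0.5238 -0.0465  0.165 ]
```

Emit:
arm_command(
  targets=[
    [105, 0.34, 0, 0.21, 0, 0, 0],
    [105, 0.68, 0, 0.42, 0, 0, 0],
    [105, 1.02, 0, 0.62, 0, 0, 0],
    [105, 1.36, 0, 0.83, 0, 0, 0],
    [105, 1.7, 0, 1.04, 0, 0, 0],
  ],
)

```text
time: 5.25
tool_pos: [0.5278, -0.0694, 0.1316]
tool_rot: [-1.647, -2.099, -0.46]
contact_force: [0.3, -1.3, -0.4]
grip_width: 0.0504
finger_force: 0.9
```

Emit:
arm_command(
  targets=[
    [105, 0.34, 0, 0.21, 0, 0, 0],
    [105, 0.68, 0, 0.42, 0, 0, 0],
    [105, 1.02, 0, 0.62, 0, 0, 0],
    [105, 1.36, 0, 0.83, 0, 0, 0],
    [105, 1.7, 0, 1.04, 0, 0, 0],
  ],
)

```text
time: 5.88
tool_pos: [0.523, -0.0501, 0.1316]
tool_rot: [-1.647, -2.099, -0.461]
contact_force: [0.2, -0.2, -0.3]
grip_width: 0.0501
finger_force: 0.8
```

```bash
python3 - <<'E'
from h import *
c=cur();print(c[0],monitor.read_state()["contact_force"])
mod("pics/d.png")
P=c[0]; f=tool(.24,0).apply([1,0,0])
r=P+.0135*f   # contact middle
for y in(.16,.08,0):
    rr=r+np.array([0,(.24-y)*.03,0]); f2=tool(y,0).apply([1,0,0]); Q=rr-.0135*f2; Q[2]=.131
    go(c,Q,tool(y,.55))
E
```

```text
[ 0.52302645 -0.05007844  0.13162251] [ 0.18684864 -0.22006826 -0.27212624]
red [259 240  27  37 732] rect 273.6346130371094 258.1730651855469 (33.9280891418457, 25.8873291015625) 78.69007110595703 world [ 0.5144 -0.0082  0.165 ]
shift cm [ 0.17 -0.05  0.18] turn deg [-2.7 -0.1  3.8]
shift cm [ 0.38 -0.1   0.31] turn deg [-5.1 -0.1  7.7]
shift cm [ 0.6  -0.15  0.44] turn deg [-7.5 -0.  11.7]
```

View pics/d.png

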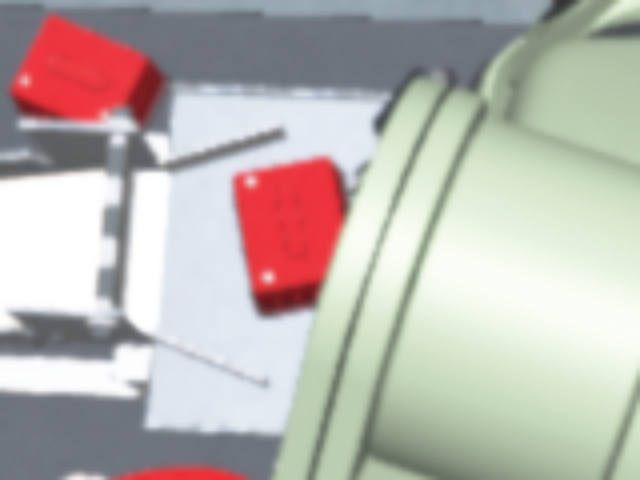

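The module, centred near top-crop (290,235), is heading for the mouth centre at yaw 0.24 and stays seated on both fingertips. I'll push 2 cm more along this heading, then square it up.

Emit:
arm_command(
  targets=[
    [105, 0.34, 0, 0.21, 0, 0, 0],
    [105, 0.68, 0, 0.42, 0, 0, 0],
    [105, 1.02, 0, 0.62, 0, 0, 0],
    [105, 1.36, 0, 0.83, 0, 0, 0],
    [105, 1.7, 0, 1.04, 0, 0, 0],
  ],
)

```text
time: 6.55
tool_pos: [0.5182, -0.0307, 0.1317]
tool_rot: [-1.647, -2.099, -0.46]
contact_force: [0.3, -2.2, -0.6]
grip_width: 0.0505
finger_force: 0.8
```

Emit:
arm_command(
  targets=[
    [105, 0.09, -0.02, 0.09, -1.3, 0, 1.9],
    [105, 0.17, -0.05, 0.18, -2.7, 0, 3.8],
    [105, 0.27, -0.07, 0.25, -3.9, 0, 5.8],
    [105, 0.38, -0.1, 0.31, -5.1, 0, 7.7],
  ],
)

```text
time: 7.05
tool_pos: [0.516, -0.0265, 0.131]
tool_rot: [-1.827, -1.975, -0.517]
contact_force: [-0.5, -1.6, -0.2]
grip_width: 0.0501
finger_force: 0.8
```

Emit:
arm_command(
  targets=[
    [105, 0.1, -0.02, 0.07, -1.2, 0, 2],
    [105, 0.22, -0.05, 0.13, -2.4, 0, 4],
    [105, 0.22, -0.05, 0.13, -2.4, 0, 4],
  ],
)

```text
time: 7.42
tool_pos: [0.5154, -0.0238, 0.1312]
tool_rot: [-1.912, -1.908, -0.541]
contact_force: [0.1, 0.0, 0.7]
grip_width: 0.0502
finger_force: 0.1
```

```bash
python3 - <<'E'
from h import *
c=cur();print(c[0],c[1].as_matrix().round(3).tolist(),monitor.read_state()["contact_force"])
mod("pics/e.png")
P=c[0].copy();P[2]=.131
for d in(.02,.04,.06): go(c,P+[0,d,0],tool(0,.55))
E
```

```text
[ 0.51539485 -0.02382669  0.13120147] [[0.002, 1.0, 0.001], [0.852, -0.002, 0.524], [0.524, -0.0, -0.852]] [0.13752933 0.0392008  0.65264736]
red [248 241  27  35 856] rect 261.0 258.0 (34.0, 26.0) 90.0 world [0.5137 0.0203 0.165 ]
shift cm [ 1.69 -0.    1.06] turn deg [ 0.1 -0.1 -0.1]
shift cm [ 3.4  -0.01  2.11] turn deg [ 0.1 -0.1 -0.1]
shift cm [ 5.1  -0.01  3.16] turn deg [ 0.1 -0.1 -0.1]
```

View pics/e.png

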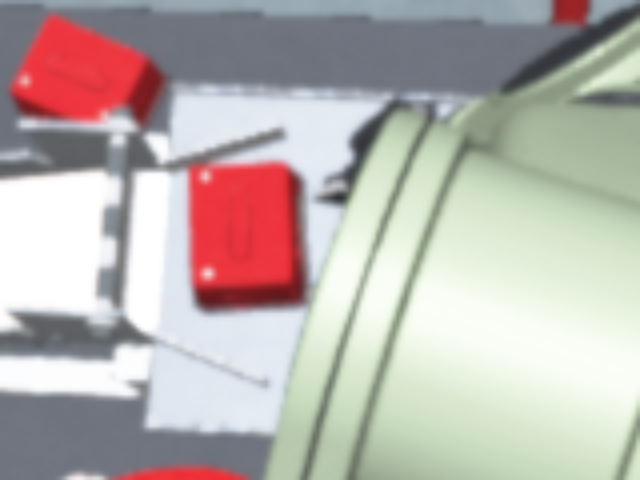

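The module now stands square: its top face spans crop (190–297, 163–288), yaw about 0, and it's roughly 4 mm right of the centre line. I'll push straight with a slight drift to the left.

Emit:
arm_command(
  targets=[
    [105, 0.34, -0.04, 0.21, 0, 0, 0],
    [105, 0.68, -0.08, 0.42, 0, 0, 0],
    [105, 1.02, -0.12, 0.63, 0, 0, 0],
    [105, 1.36, -0.16, 0.84, 0, 0, 0],
    [105, 1.7, -0.2, 1.05, 0, 0, 0],
  ],
)

```text
time: 8.1
tool_pos: [0.5132, -0.0041, 0.1309]
tool_rot: [-1.911, -1.909, -0.539]
contact_force: [-4.7, -7.9, 4.0]
grip_width: 0.0499
finger_force: 4.0
```

Emit:
arm_command(
  targets=[
    [105, 0.34, -0.04, 0.21, 0, 0, 0],
    [105, 0.68, -0.08, 0.42, 0, 0, 0],
    [105, 1.02, -0.12, 0.63, 0, 0, 0],
    [105, 1.36, -0.16, 0.84, 0, 0, 0],
    [105, 1.7, -0.2, 1.05, 0, 0, 0],
  ],
)

```text
time: 8.72
tool_pos: [0.5116, 0.0163, 0.131]
tool_rot: [-1.911, -1.909, -0.541]
contact_force: [0.7, -0.6, -0.4]
grip_width: 0.0502
finger_force: 0.5
```

```bash
python3 - <<'E'
from h import *
c=cur();s=monitor.read_state();print(c[0],s["contact_force"],s["finger_force"],s["q"].round(2))
mod("pics/f.png")
E
```

```text
[0.51158526 0.01634832 0.13101481] [ 0.68016343 -0.58409134 -0.39101012] 0.518933495040983 [ 0.24  0.87 -0.05  1.8  -0.78  0.75  0.86]
red [230 240  30  36 901] rect 244.2950897216797 257.7541198730469 (27.52286720275879, 34.765724182128906) 5.19442892074585 world [0.5128 0.0579 0.165 ]
```

View pics/f.png

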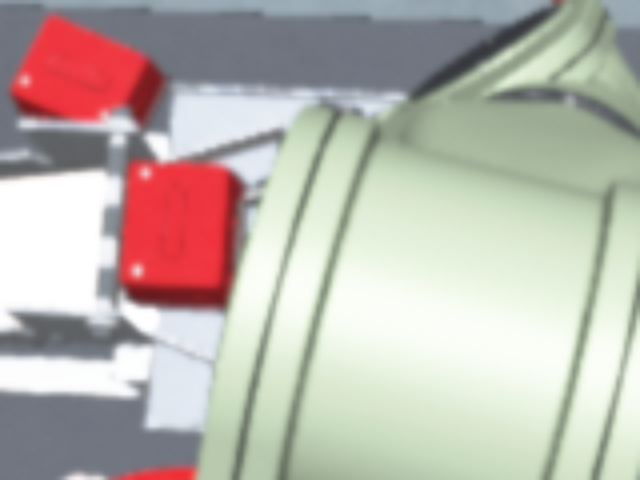

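Both corners are in the funnel, with the front edge at crop x 121–127 near the flap, and the module is about 4° clockwise. The forces are small, so I'll continue slowly.

Emit:
arm_command(
  targets=[
    [105, 0.26, -0.02, 0.16, 0, 0, 0],
    [105, 0.51, -0.03, 0.32, 0, 0, 0],
    [105, 0.77, -0.05, 0.47, 0, 0, 0],
    [105, 1.02, -0.06, 0.63, 0, 0, 0],
  ],
)

```text
time: 9.28
tool_pos: [0.5109, 0.0282, 0.131]
tool_rot: [-1.911, -1.909, -0.54]
contact_force: [-0.3, -1.8, 0.9]
grip_width: 0.0502
finger_force: 1.1
```

```bash
python3 - <<'E'
from h import *
mod("pics/g.png");c=cur();print(c[0],monitor.read_state()["ft_torque"])
E
```

```text
red [230 241  25  35 755] rect 241.68527221679688 257.9060974121094 (23.155288696289062, 34.76856231689453) 4.085616588592529 world [0.5122 0.0637 0.165 ]
[0.51087595 0.02859036 0.13100764] [-0.73048455 -0.05266313 -0.06050919]
```

Emit:
arm_command(
  targets=[
    [105, 0.26, 0, 0.16, 0, 0, 0],
    [105, 0.51, 0, 0.32, 0, 0, 0],
    [105, 0.77, 0, 0.47, 0, 0, 0],
    [105, 1.02, 0, 0.63, 0, 0, 0],
    [105, 1.28, 0, 0.79, 0, 0, 0],
  ],
)

```text
time: 9.95
tool_pos: [0.5109, 0.0432, 0.1309]
tool_rot: [-1.911, -1.909, -0.54]
contact_force: [-1.0, -3.5, 0.5]
grip_width: 0.0504
finger_force: 1.3
```

```bash
python3 - <<'E'
from h import *
mod("pics/h.png");c=cur();print(c[0],monitor.read_state()["q"].round(2))
E
```

```text
red [230 241  19  35 501] rect 238.64720153808594 257.9390869140625 (17.099292755126953, 34.41232681274414) 4.085616588592529 world [0.5118 0.0705 0.165 ]
[0.51087359 0.04368989 0.13098769] [ 0.19  0.87 -0.07  1.83 -0.81  0.71  0.84]
```

View pics/h.png

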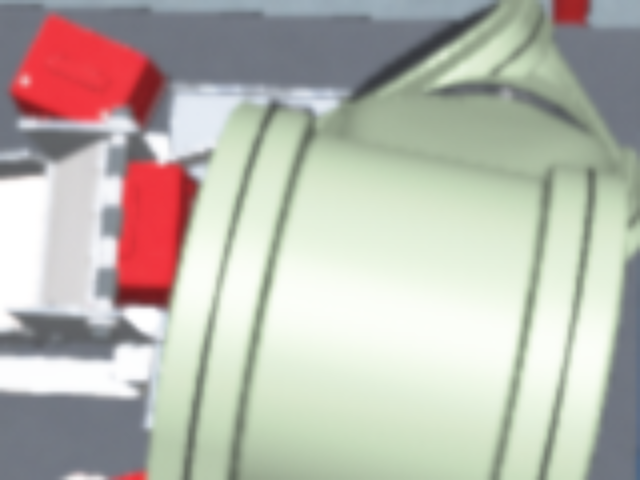

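The flap (crop (75,220)) has swung in over the module, which is entering the mouth. I continue to the edge.

Emit:
arm_command(
  targets=[
    [105, 0.26, 0, 0.16, 0, 0, 0],
    [105, 0.51, 0, 0.32, 0, 0, 0],
    [105, 0.77, 0, 0.47, 0, 0, 0],
    [105, 1.02, 0, 0.63, 0, 0, 0],
    [105, 1.28, 0, 0.79, 0, 0, 0],
  ],
)

```text
time: 10.62
tool_pos: [0.5109, 0.0583, 0.1309]
tool_rot: [-1.911, -1.909, -0.54]
contact_force: [0.3, -1.9, 0.6]
grip_width: 0.0506
finger_force: 1.0
```

Emit:
arm_command(
  targets=[
    [105, 0.2, 0, 0.13, 0, 0, 0],
    [105, 0.43, 0, 0.26, 0, 0, 0],
    [105, 0.64, 0, 0.4, 0, 0, 0],
  ],
)

```text
time: 11.0
tool_pos: [0.5109, 0.0658, 0.1308]
tool_rot: [-1.911, -1.909, -0.54]
contact_force: [0.4, -1.7, 1.7]
grip_width: 0.0503
finger_force: 1.0
```

```bash
cat >> h.py <<'E'
def far():
    im=imaging.read_camera("top"); m=red(im); m[:232]=0; m[312:]=0; m[:,:150]=0; m[:,335:]=0
    n,l,st,ce=cv2.connectedComponentsWithStats(m)
    for i in range(1,n):
        if st[i,4]>30: print("red",st[i],ce[i].round(1))
    return im
E
python3 - <<'E'
from h import *
far();s=monitor.read_state();print(s["tool_pos"],s["contact_force"])
E
```

```text
red [230 241   6  29  83] [232.1 252. ]
[0.5109123  0.06613224 0.13085796] [ 0.64592385 -0.84510837  0.81182736]
```

Emit:
arm_command(
  targets=[
    [105, 0.2, 0, 0.13, 0, 0, 0],
    [105, 0.43, 0, 0.26, 0, 0, 0],
    [105, 0.64, 0, 0.4, 0, 0, 0],
    [105, 0.64, 0, 0.4, 0, 0, 0],
  ],
)

```text
time: 11.55
tool_pos: [0.5108, 0.0735, 0.1308]
tool_rot: [-1.91, -1.909, -0.54]
contact_force: [-0.3, -0.3, 0.2]
grip_width: 0.0502
finger_force: 0.0
```

```bash
python3 - <<'E'
from h import *
far();s=monitor.read_state();print(s["tool_pos"],s["contact_force"],s["finger_force"])
E
```

```text
[0.51085789 0.07338243 0.13078033] [ 0.25340375 -0.28615975 -0.57792281] 0.0
```

Emit:
arm_command(
  targets=[
    [105, -1, 0, -0.6, 0, 0, 0],
    [105, -3, 0, -1.8, 0, 0, 0],
    [105, -6, 0, -3.7, 0, 0, 0],
    [105, -9, 0, -5.6, 0, 0, 0],
    [105, -12, 0, -7.4, 0, 0, 0],
  ],
)

```text
time: 12.22
tool_pos: [0.5103, -0.071, 0.1309]
tool_rot: [-1.913, -1.908, -0.539]
contact_force: [0.4, -0.3, -0.2]
grip_width: 0.0502
finger_force: 0.0
```

Emit:
arm_command(
  targets=[
    [105, -1, 0, -4, 0, 0, 0],
    [105, -3, 0, -8, 0, 0, 0],
    [105, -6, 0, -12, 0, 0, 0],
    [105, -9, 0, -16, 0, 0, 0],
    [105, -9, 0, -16, 0, 0, 0],
  ],
)

```text
time: 12.85
tool_pos: [0.5091, -0.2337, 0.2205]
tool_rot: [-1.919, -1.906, -0.538]
contact_force: [-0.1, 0.5, -0.1]
grip_width: 0.0501
finger_force: 0.0
```

```bash
python3 - <<'E'
from h import *
im=far();s=monitor.read_state();print(s["time"],s["tool_pos"],s["contact_force"],s["finger_force"])
a=cv2.resize(im[200:330,145:305],None,fx=4,fy=4)[:300]
b=cv2.resize(imaging.read_camera("side")[170:245,230:390],None,fx=4,fy=4)
cv2.imwrite("pics/k.png",np.vstack([a,b])[:,:,::-1])
E
```

```text
red [155 244  34  33 837] [169.8 260.2]
12.9 [ 0.50949172 -0.23117126  0.22003154] [ 0.64570804  0.41171534 -0.42307095] 0.0
```

View pics/k.png

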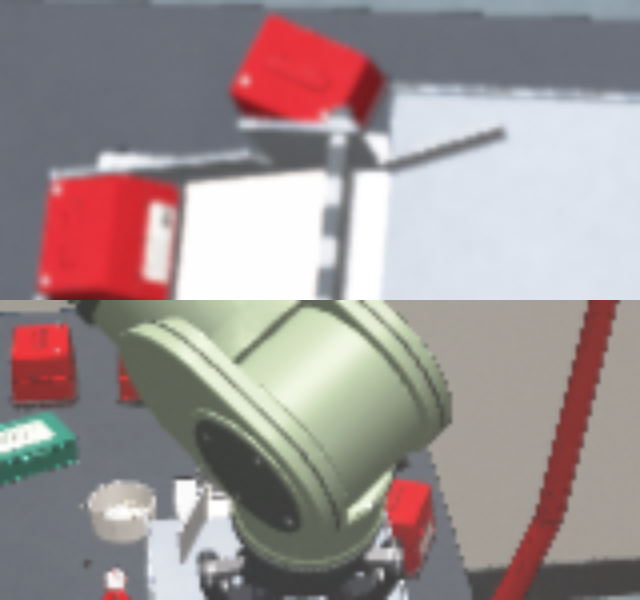

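The module lies square against the end stop (crop (40–180, 175–300)), and the flap hangs shut under the rod as it did at the start. The hand is clear and the other parts haven't moved.

Emit:
arm_command(
  targets=[
    [105, 0, 0, 0, 0, 0, 0],
    [105, 0, 0, 0, 0, 0, 0],
    [105, 0, 0, 0, 0, 0, 0],
    [105, 0, 0, 0, 0, 0, 0],
    [105, 0, 0, 0, 0, 0, 0],
  ],
)

```text
time: 13.58
tool_pos: [0.5107, -0.2283, 0.2202]
tool_rot: [-1.911, -1.909, -0.54]
contact_force: [0.3, -0.4, -0.4]
grip_width: 0.0499
finger_force: 0.0
```

```bash
python3 - <<'E'
from h import *
from bench import manip
far(); print(manip.close_job())
E
```

```text
red [155 244  34  33 837] [169.9 260.2]
the job is handed in; nothing more can be done
None
```

I pushed the module through the flap, and in the last camera view it lies square against the end stop with the flap shut and the hand clear; the job is handed in at about 14 s, with no verdict returned.

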